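# Load the shaft into the V-block fixture and clamp it

### The job

Take the aluminium shaft from its wooden rest and lower it gently into the two V-blocks of the blue fixture. Slide it along the Vs until its end has pushed the brass pin all the way in and sits flush on the end stop, and then swing the red clamp arm fully over it and leave it there. Do not drop the shaft in or ram it against the stop, and leave the oil bottle, the glue bottle and the red tin where they are.

Things in the scene. Friction and masses are not known exactly. Their poses are not given: they have to be found in the camera images.
- fixture: V-block fixture, fixed to the table: blue base plate 12 mm thick (x -83 to +67, y -100 to +185 mm) with two steel V-blocks at y = -70 and +70 mm, nothing standing between them. Origin: on the table under the point half-way between the V-blocks; z up. A shaft seated in both Vs lies along the fixture's y axis at x = 0, its axis 55 mm above the table.
- v_minus (a point): where a seated shaft's axis passes the middle of the V-block at -y, 55 mm up. Each V-block is 24 mm long along y, 88 mm wide, top 58 mm up, with a 90 degree V open upwards. With the shaft home its free end stands 2 to 34 mm out of this block, clear for pushing. Sliding the seated shaft takes about 2 to 7 N.
- v_plus (a point): where a seated shaft's axis passes the middle of the V-block at +y, next to the end stop, 55 mm up.
- stop: middle of the setting range, at shaft height, of the dark end stop (40 mm wide, top 66 mm up) beyond the V-block at +y. Its face looks to -y and is set anywhere from 16 mm before to 16 mm behind this point (84 to 116 mm from the fixture's origin), anew each time: not measured, to be found by touch. The set stop does not yield; when the shaft meets its face the force rises at once.
- clamp_pivot (a point): pivot of the red clamp arm, at x = -58, y = +70 mm of the fixture, at the arm's underside, 82 mm up; the arm turns in a level plane about the upright through it.
- shaft: centre of the loose aluminium shaft: plain round bar, 32 mm in diameter, 200 mm long, 0.35 to 0.6 kg; its axis is its own y axis, either end may go to the stop. At the start it lies in the rest, 45 mm above the table.
- rest: wooden rest fixed to the table: base 80 x 150 x 8 mm with two notched uprights (16 mm along y, at y = -58 and +58 mm, 64 mm wide, tops 41 mm up), free between them. Origin: under its centre on the table; the shaft lies along its y. (Room: a desk lamp shade hangs 0.49 m above the table at world x 0.58 to 0.72, y 0.17 to 0.31.)
- pin (a joint): brass pin of the end stop, light spring (under 1 N): 0 = standing 6 mm out of the stop's face (m), 0.006 = pushed in flush with the face. Springs out again if the shaft is drawn back.
- clamp (a joint): red swing clamp arm, 10 mm thick (rad): 0 = parked, pointing along the fixture's +y; grows clockwise seen from above; 1.57 = fully over the shaft, pointing along the fixture's +x, at its limit. Starts between 0 and 0.4, stays where left. A sprung white pad 58 mm from the pivot presses the shaft with about 5 N; riding up onto it takes about 5 N at the handle.
- clamp_handle (a point): point on the upright black handle of the clamp arm, 75 mm from the arm's pivot axis: 16 mm round with a 20 mm head, from 92 mm to 134 mm above the table; this point is 114 mm above the table.
- oil: bystander: slim white oil bottle with a dark red band, 38 mm wide, 118 mm tall; origin under its centre. Leave alone.
- glue: bystander: white glue bottle with an orange nozzle, 32 mm wide, 85 mm tall; origin under its centre. Leave alone.
- tin: bystander: flat dark red tin, 66 x 92 x 22 mm; origin under its centre. Leave alone.

How it is judged:
By the outcome, as a careful person would: the job done as asked, in the order asked, and still so for the second after the job is handed in, with the robot touching nothing.
It also fails if it takes over 72 s, if anything falls off the work surface, if the arm or the gripper's body presses on something with over 40 N, if the wrist force passes 120 N, or if a joint passes its speed limit or range.

### The arm

A 6-joint arm with a two-finger parallel gripper is mounted at the origin on a cart in front of the work surface, level with it; the furniture and walls round the work are solid. World frame = base frame: x ahead of the robot, y to its left, z up, the work surface at z = 0. Lengths are in m, angles in rad, forces in N, time in s.
With the tool pointing down it reaches from about 0.35 to 0.85 m from the base axis. Payload 8.1 kg.
Tool frame: the origin (TCP) lies at the very end of the fingers, on their centre line; the grasp point (between the pads) lies 19 mm behind it (robot.hold_point_z is the distance from the TCP to the grasp point, in m); x points along the fingers, z is the direction in which the jaws open and shut, and the axes are right-handed (so a half turn about x gives the same grasp; the last joint's range is limited). The gripper opens to 85 mm and grips with 20 to 120 N. Pads are 22 mm wide; open, the fingers measure 114 mm over their backs; the gripper's body (76 mm by 85 mm) begins 54 mm behind the grasp point. The pads swing forward as they close: fully open they stand 13 mm farther back than shut.
Start: joints at [1.223, 0.13, 1.488, -0, 1.523, -0.085], TCP at [0.156, 0.579, 0.231] pointing down, gripper open.
Joint ranges: [-2.96, 2.96], [-0.89, 2.26], [0.02, 2.5], [-1.34, 4.48], [0, 2.73], [-2.66, 2.66]. Speed limits (rad/s): [2.39, 2.39, 2.79, 3.14, 3.14, 3.14].

### API

Orientations are given as a rotation vector (axis times angle).
In Python, from plant import robot gives the robot as it stands. The module is installed in compiled form; this text tells all that it offers.
- The arm moves only by the tool play_rows, never from a script. Its argument "increments" is a list of rows, each an object of numbers: "x", "y", "z": the shift along the tool's x, y, z in mm; "spin": the turn about the tool's x in rad; "hand": the gripper's target within -1 to 1 (fully open at 1, half-way at 0, shut at -1). A call has 1 to 12 rows; each row is the pose to reach, as a shift and turn from the pose measured when the call began, along the tool's axes at that moment; what a row does not reach only later rows make up. A row lasts 1/8 s, in which the tool goes at most 62.5 mm and 10.7 degrees, less where a joint would pass 70% of its speed; a pose out of reach is approached as far as the arm can. A call with a gripper value outside its range is refused whole. The fingers move at their own pace and stop on an object; the grip force is fixed at half the most. Time passes only in rows, so rows that repeat a pose let the fingers close. It gives the time, the measured TCP pose, the force and the opening at its end, in the units of the state.
- robot.get_obs(): the state, without advancing time (a new reading comes with each control period).
- robot.get_image(name): name is "scene" or "top" or "wrist"; returns a dict with "pixels" (420x560x3 uint8, red, green, blue), "depth" (420x560 float32, m along the optical axis (not along the pixel's ray), 0 where there is no reading), "mtx" (3x3 intrinsics, pixels), "k1" (the pictures are not rectified: a ray, as slopes to the right and down, at radius r is drawn at 1 + k1 r^2 times it, then the intrinsics apply), "world_to_cam" (4x4, takes a point from world to camera coordinates); the wrist camera has in their place "T_tool_cam" (4x4, takes a point from camera to tool coordinates, whose origin is the TCP and whose axes are the tool frame's). Camera axes: x right, y down, z forward; pixel columns grow to the right and rows downward; lengths in m; the calibration is good to about 2 mm. A picture is of the moment at which its call begins: read the wrist's pose just before it.
- robot.finish_job(): hands the job in, once; it reports no verdict.
The state is a dict: "clock": time; "qpos": joint angles; "qvel": joint speeds; "tau": joint torques, N m; "ee_pos": TCP position; "ee_rot": TCP orientation; "wrist_force": force on the tool from outside, world axes, zero at the start; "moment": the same for the moment, N m; "opening": opening from 0.0 (shut) to 1.0 (fully open).
Only numpy, scipy, OpenCV 4.12 (cv2) and the standard library are available. Lean on these libraries where they do the work, as an engineer would, in place of code of your own. Each camera call takes 0.05 s, during which the arm holds its last target. There are 200 camera calls.

## Working session

There is one attempt and no reset: what is moved stays moved. The work goes in short steps, Python scripts to look and compute and a tool call to move; the robot and the scene stay as the last step left them, time stands still between calls to the robot, and variables do not carry over. Pictures are saved under pics/ and viewed, about 8 in all and at most 12, crops included, and the job is handed in when it is done.

Besides the shell and the picture viewer there is one more tool, called after "Call:" by a JSON object that holds its "op" and its "data", one argument or row to a line. play_rows: Moves the arm, as the interface text tells. Its arguments: {"type":"object","properties":{"increments":{"type":"array"}},"required":["increments"]}

```bash
mkdir -p pics; cat > h.py <<'E'
import numpy as np, cv2
from scipy.spatial.transform import Rotation as R
from plant import robot
def grab(name):
    o=robot.get_obs(); im=robot.get_image(name)
    if name=="wrist":
        T=np.eye(4); T[:3,:3]=R.from_rotvec(o["ee_rot"]).as_matrix(); T[:3,3]=o["ee_pos"]
        im["c2w"]=T@im["T_tool_cam"]
    else: im["c2w"]=np.linalg.inv(im["world_to_cam"])
    return im
def ray(im,uv):
    uv=np.atleast_2d(np.array(uv,float)); K=im["mtx"]
    d=np.c_[(uv[:,0]-K[0,2])/K[0,0],(uv[:,1]-K[1,2])/K[1,1]]
    s=d.copy()
    for _ in range(20): s=d/(1+im["k1"]*(s**2).sum(1,keepdims=True))
    v=np.c_[s,np.ones(len(s))]
    return im["c2w"][:3,3], v@im["c2w"][:3,:3].T
def onplane(im,uv,z):
    o,v=ray(im,uv); return o+v*((z-o[2])/v[:,2])[:,None]
def cloud(im):
    h,w=im["depth"].shape; U,V=np.meshgrid(np.arange(w),np.arange(h))
    o,v=ray(im,np.c_[U.ravel(),V.ravel()]); P=o+v*im["depth"].ravel()[:,None]
    P[im["depth"].ravel()==0]=np.nan
    return P.reshape(h,w,3)
def save(im,fn): cv2.imwrite("pics/"+fn,im["pixels"][:,:,::-1])
def tool(o=None):
    o=o or robot.get_obs(); return R.from_rotvec(o["ee_rot"]).as_matrix(), np.array(o["ee_pos"])
E
python3 - <<'E'
from h import *
o=robot.get_obs(); print({k:np.round(v,3) for k,v in o.items()}); print(tool()[0].round(3), robot.hold_point_z)
a=grab("top"); b=grab("scene")
save(a,"top1.png"); save(b,"scene1.png")
for m in(a,b): print(m["c2w"].round(3),m["mtx"],m["k1"],(m["depth"]==0).mean())
import pickle; pickle.dump((a,b),open("i1.pkl","wb"))
E
```

```text
{'clock': np.float64(0.0), 'qpos': array([ 1.223,  0.131,  1.489, -0.   ,  1.523, -0.085]), 'qvel': array([-0.   , -0.   ,  0.   , -0.001, -0.001,  0.002]), 'tau': array([ 2.0000e-03, -5.6941e+01, -5.0054e+01, -0.0000e+00,  1.5000e-02,
        0.0000e+00]), 'ee_pos': array([0.156, 0.579, 0.23 ]), 'ee_rot': array([-1.015,  1.324,  1.013]), 'wrist_force': array([-0.259, -0.213,  0.35 ]), 'moment': array([ 0.031, -0.033,  0.019]), 'opening': np.float64(1.0)}
[[-0.001 -0.966  0.26 ]
 [-0.002  0.26   0.966]
 [-1.     0.    -0.002]] 0.0187
[[ 0.011 -0.995  0.103  0.407]
 [-1.    -0.012 -0.007 -0.01 ]
 [ 0.008 -0.103 -0.995  1.39 ]
 [ 0.     0.     0.     1.   ]] [[384.72230719   0.         282.08179712]
 [  0.         384.72230719 212.0365385 ]
 [  0.           0.           1.        ]] -0.09900595740558765 0.0039115646258503405
[[ 0.65  -0.436  0.622 -0.441]
 [-0.76  -0.39   0.521 -0.837]
 [ 0.015 -0.811 -0.584  1.016]
 [ 0.     0.     0.     1.   ]] [[503.08273182   0.         267.25863154]
 [  0.         503.08273182 213.39872457]
 [  0.           0.           1.        ]] -0.002235835988579484 0.07954506802721088
```

View pics/top1.png

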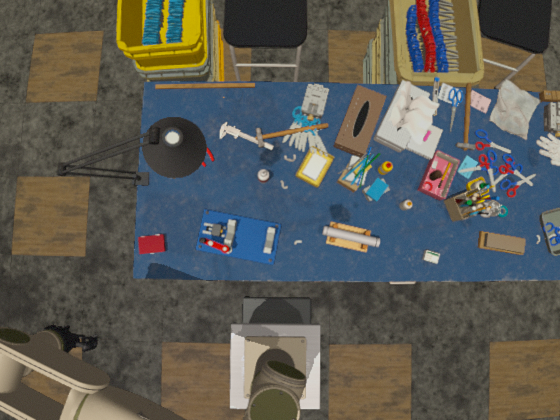

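View pics/scene1.png

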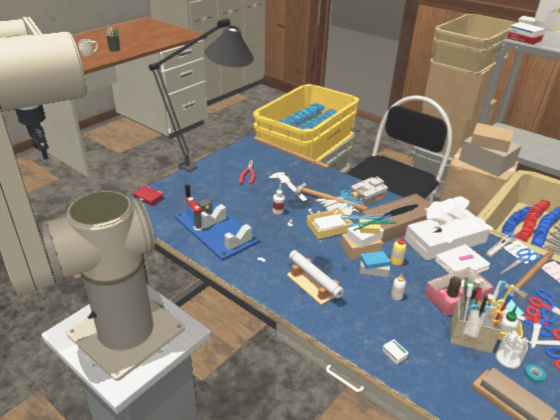

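The top view shows the fixture at about (240,235), with the stop and red clamp at its left (world +y) end. The shaft lies on its rest at (352,236), the tin is at (152,243), the oil bottle at (264,175) and the glue bottle at (407,205). The scene view agrees. Next I'll measure roughly, then go to the wrist camera.

```bash
python3 - <<'E'
from h import *; import pickle
a,b=pickle.load(open("i1.pkl","rb"))
for n,im in(("top",a),("scene",b)):
    P=cloud(im); hsv=cv2.cvtColor(im["pixels"],cv2.COLOR_RGB2HSV)
    x,y,z=P[...,0],P[...,1],P[...,2]
    s=(x>.2)&(x<.65)&(y>-.45)&(y<-.1)&(z>.047)&(z<.075)
    # shaft: low-saturation
    s&=hsv[...,1]<60
    k,l,st,c=cv2.connectedComponentsWithStats(s.astype(np.uint8)); i=1+np.argmax(st[1:,4])
    Q=P[l==i]; m=Q.mean(0); u,sv,vt=np.linalg.svd(Q-m); pr=(Q-m)@vt[0]
    print(n,"shaft",len(Q),m.round(4),vt[0].round(3),pr.min(),pr.max(),np.percentile(Q[:,2],98))
    f=(x>.2)&(x<.65)&(y>-.1)&(y<.4)&(z<.03)&(z>-.02)&(hsv[...,0]>100)&(hsv[...,0]<120)&(hsv[...,1]>180)&(hsv[...,2]>110)
    k,l,st,c=cv2.connectedComponentsWithStats(f.astype(np.uint8)); i=1+np.argmax(st[1:,4])
    uv=np.argwhere(l==i)[:,::-1]; W=onplane(im,uv,0.012)[:,:2]
    r=cv2.minAreaRect((W*1000).astype(np.float32)); print("fix",len(uv),r,cv2.boxPoints(r).round(0).tolist())
E
```

```text
top shaft 480 [ 0.463  -0.2618  0.0594] [-0.205 -0.979  0.006] -0.09976284218568555 0.09843006583995559 0.06724395846834894
fix 1100 ((460.2632751464844, 137.81980895996094), (280.9383239746094, 146.9647674560547), 79.7244873046875) [[363.0, 13.0], [508.0, -14.0], [558.0, 263.0], [413.0, 289.0]]
scene shaft 586 [ 0.4556 -0.2701  0.0567] [-0.205 -0.979 -0.007] -0.10806238473895889 0.09321762797205113 0.06324518125116592Traceback (most recent call last):
  File "<stdin>", line 13, in <module>
    return _wrapfunc(a, 'argmax', axis=axis, out=out, **kwds)
    return bound(*args, **kwds)
ValueError: attempt to get argmax of an empty sequence
```

Call:
{"op": "play_rows", "data": {
  "increments": [
    {"x": -20,"y": -42,"z": -39,"spin": 0.15},
    {"x": -40,"y": -84,"z": -78,"spin": 0.3},
    {"x": -60,"y": -126,"z": -117,"spin": 0.45},
    {"x": -80,"y": -168,"z": -155,"spin": 0.6},
    {"x": -80,"y": -210,"z": -194,"spin": 0.75},
    {"x": -80,"y": -252,"z": -233,"spin": 0.9},
    {"x": -80,"y": -294,"z": -272,"spin": 1.05},
    {"x": -80,"y": -336,"z": -311,"spin": 1.2},
    {"x": -80,"y": -378,"z": -350,"spin": 1.35},
    {"x": -80,"y": -420,"z": -389,"spin": 1.487},
    {"x": -80,"y": -420,"z": -389,"spin": 1.487}
  ]
}}

```text
invalid input
```

```bash
python3 - <<'E'
from h import *; import pickle
o=robot.get_obs(); print(o["clock"],o["ee_pos"],o["qpos"].round(2)); print(tool()[0].round(3))
w=grab("wrist"); save(w,"w1.png"); pickle.dump(w,open("w1.pkl","wb"))
print(w["T_tool_cam"].round(3),w["mtx"],w["k1"])
E
```

```text
0.1 [0.15567556 0.57896097 0.23036067] [ 1.22  0.13  1.49  0.    1.52 -0.09]
[[-0.001 -0.966  0.26 ]
 [-0.002  0.26   0.966]
 [-1.     0.    -0.002]]
[[ 0.    -0.318  0.948 -0.143]
 [ 0.001 -0.948 -0.318  0.08 ]
 [ 1.     0.002  0.     0.001]
 [ 0.     0.     0.     1.   ]] [[289.5715332    0.         279.95264   ]
 [  0.         289.5715332  208.08905551]
 [  0.           0.           1.        ]] -0.0613400294172385
```

View pics/w1.png

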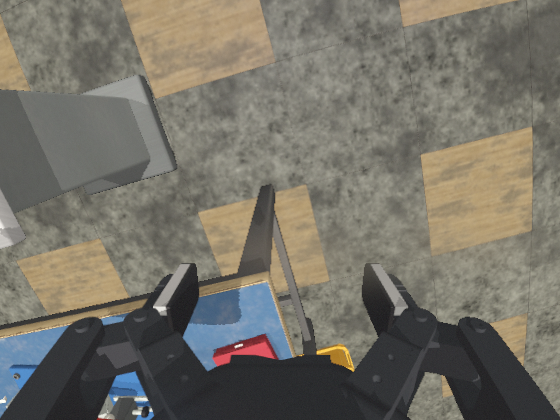

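The move was refused, probably because every field has to be given. The picture shows the floor, the table corner and the tin at about (245,350), with the fingers in the lower third. I'll retry with "hand" in each row.

Call:
{"op": "play_rows", "data": {
  "increments": [
    {"x": -20,"y": -42,"z": -39,"spin": 0.15,"hand": 1},
    {"x": -40,"y": -84,"z": -78,"spin": 0.3,"hand": 1},
    {"x": -60,"y": -126,"z": -117,"spin": 0.45,"hand": 1},
    {"x": -80,"y": -168,"z": -155,"spin": 0.6,"hand": 1},
    {"x": -80,"y": -210,"z": -194,"spin": 0.75,"hand": 1},
    {"x": -80,"y": -252,"z": -233,"spin": 0.9,"hand": 1},
    {"x": -80,"y": -294,"z": -272,"spin": 1.05,"hand": 1},
    {"x": -80,"y": -336,"z": -311,"spin": 1.2,"hand": 1},
    {"x": -80,"y": -378,"z": -350,"spin": 1.35,"hand": 1},
    {"x": -80,"y": -420,"z": -389,"spin": 1.487,"hand": 1},
    {"x": -80,"y": -420,"z": -389,"spin": 1.487,"hand": 1}
  ]
}}

```text
clock: 1.52
ee_pos: [0.4614, 0.0909, 0.3103]
ee_rot: [0.144, 1.567, -0.148]
wrist_force: [-0.4, 0.8, -0.1]
opening: 1.0
```

```bash
python3 - <<'E'
from h import *; import pickle
o=robot.get_obs(); print(o["clock"],o["ee_pos"],o["qpos"].round(2)); print(tool()[0].round(3))
w=grab("wrist"); save(w,"w2.png"); pickle.dump(w,open("w2.pkl","wb"))
E
```

```text
1.525 [0.46135785 0.09094654 0.31029906] [ 0.09 -0.24  1.7  -0.    1.68  0.27]
[[-0.001  0.185  0.983]
 [-0.002  0.983 -0.185]
 [-1.    -0.003 -0.001]]
```

View pics/w2.png

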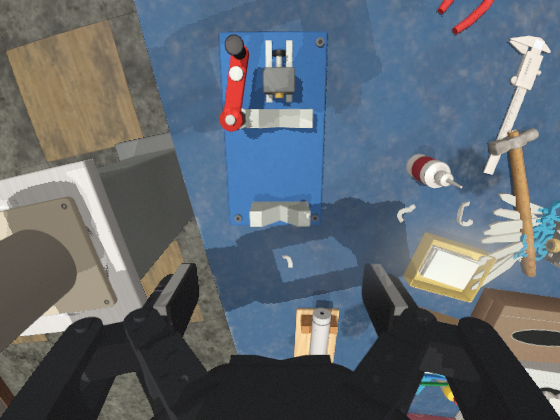

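The wrist view shows the whole fixture: plate corners near (220,32), (327,32), (323,226) and (234,226), V-blocks at (279,118) and (280,213), and the stop with its brass pin at (279,97). The clamp pivot is at (232,120), the handle at (235,45), and the shaft's near end at (321,316).

```bash
cat > fix.py <<'E'
from h import *
def fixture(w):
    P=cloud(w); hsv=cv2.cvtColor(w["pixels"],cv2.COLOR_RGB2HSV)
    f=(hsv[...,0]>100)&(hsv[...,0]<120)&(hsv[...,1]>190)&(hsv[...,2]>120)&(P[...,0]>.3)&(P[...,0]<.65)&(P[...,1]>-.1)&(P[...,1]<.4)
    f=cv2.morphologyEx(f.astype(np.uint8),cv2.MORPH_OPEN,np.ones((3,3)))
    k,l,st,c=cv2.connectedComponentsWithStats(f); i=1+np.argmax(st[1:,4])
    W=onplane(w,np.argwhere(l==i)[:,::-1],0.012)[:,:2]*1000
    r=cv2.minAreaRect(W.astype(np.float32)); b=cv2.boxPoints(r)
    e=[b[(i+1)%4]-b[i] for i in range(4)]; e=max(e,key=lambda v:np.linalg.norm(v)*(1 if v[1]>0 else 0)); fy=e/np.linalg.norm(e); fx=np.array([fy[1],-fy[0]])
    return np.array(r[0])+8*fx-42.5*fy,fx,fy,r
E
python3 - <<'E'
from fix import *; import pickle
w=pickle.load(open("w2.pkl","rb")); O,fx,fy,r=fixture(w); print(O,fx,fy,r)
P=cloud(w); F=np.c_[((P[...,:2].reshape(-1,2)*1000-O)@fx),((P[...,:2].reshape(-1,2)*1000-O)@fy),P[...,2].ravel()*1000].reshape(P.shape)
hsv=cv2.cvtColor(w["pixels"],cv2.COLOR_RGB2HSV)
def rep(n,m):
    Q=F[m]; print(n,len(Q),np.percentile(Q,[2,50,98],axis=0).round(1).tolist())
g=hsv[...,1]<70
x,y,z=F[...,0],F[...,1],F[...,2]
rep("plate",(abs(x)<60)&(abs(y)<50)&(z<30))
for s in(-70,70): rep("V%d"%s,(abs(y-s)<25)&(z>48)&(z<66)&(x>-50)&(x<60))
rep("stopface-ish",(y>84)&(y<150)&(z>58)&(z<70)&(abs(x)<25))
red=((hsv[...,0]<6)|(hsv[...,0]>174))&(hsv[...,1]>150)&(x>-90)&(x<40)&(y>40)&(y<170)&(z>60)
rep("red",red)
hd=(z>115)&(z<145)&(x>-100)&(x<60)&(y>60)&(y<190); rep("handle",hd)
# shaft V-profile bottom
for s in(-70,70):
    m=(abs(y-s)<8)&(z>20)&(z<57)&(abs(x)<20); Q=F[m]; 
    if len(Q): print("vbottom x",Q[np.argsort(Q[:,2])[:12]].mean(0).round(1))
# pin brass
br=(hsv[...,0]>10)&(hsv[...,0]<28)&(hsv[...,1]>90)&(abs(x)<25)&(y>60)&(y<130); uv=np.argwhere(br)[:,::-1]
if len(uv): q=onplane(w,uv,.055)[:,:2]*1000-O; print("pin",np.c_[q@fx,q@fy].min(0),np.c_[q@fx,q@fy].max(0))
# dark stop
dk=(hsv[...,2]<110)&(z>58)&(z<70)&(abs(x)<25)&(y>80)&(y<160); rep("dark",dk)
# shaft in world
X=P; s=(X[...,1]<-.1)&(X[...,1]>-.4)&(X[...,2]>.047)&(X[...,2]<.07)&(hsv[...,1]<60)&(X[...,0]>.38)&(X[...,0]<.56)
Q=X[s]; print("shaft",len(Q),Q.mean(0),Q[:,1].max())
E
```

```text
Traceback (most recent call last):
  File "fix.py", line 6, in fixture
    k,l,st,c=cv2.connectedComponentsWithStats(f); i=1+np.argmax(st[1:,4])
                                                      ~~~~~~~~~^^^^^^^^^^
ValueError: attempt to get argmax of an empty sequence
```

```bash
python3 - <<'E'
from fix import *; import pickle
w=pickle.load(open("w2.pkl","rb")); P=cloud(w); hsv=cv2.cvtColor(w["pixels"],cv2.COLOR_RGB2HSV)
for u,v in((280,160),(240,190),(300,160),(250,250),(279,118),(235,45),(279,80),(232,90),(321,345)): print(u,v,hsv[v,u],P[v,u].round(3), w["depth"][v,u])
E
```

```text
280 160 [106 156 186] [0.465 0.101 0.012] 0.4404443
240 190 [106 155 187] [0.394 0.066 0.012] 0.4563706
300 160 [105 154 184] [0.495 0.096 0.013] 0.43959743
250 250 [106 100 105] [ 0.385 -0.045 -0.001] 0.503538
279 118 [ 35  14 195] [0.475 0.163 0.034] 0.3997658
235 45 [ 10  14 108] [0.446 0.243 0.133] 0.28241387
279 80 [ 30   9 144] [0.484 0.208 0.065] 0.35549498
232 90 [  1 193 228] [0.427 0.205 0.092] 0.33474842
321 345 [ 13  10 231] [ 0.478 -0.217  0.061] 0.49342635
```

```bash
sed -i 's/>190)&(hsv\[...,2\]>120)/>125)\&(hsv[...,2]>130)/' fix.py; cat > meas.py <<'E'
from fix import *; import pickle,sys
w=pickle.load(open(sys.argv[1],"rb")); O,fx,fy,r=fixture(w); print(O,fx,fy,r)
P=cloud(w); q=P[...,:2].reshape(-1,2)*1000-O; F=np.c_[q@fx,q@fy,P[...,2].ravel()*1000].reshape(P.shape)
hsv=cv2.cvtColor(w["pixels"],cv2.COLOR_RGB2HSV)
def rep(n,m):
    Q=F[m]; print(n,len(Q),np.percentile(Q,[2,50,98],axis=0).round(1).tolist() if len(Q) else '')
x,y,z=F[...,0],F[...,1],F[...,2]
rep("plate",(abs(x)<60)&(abs(y)<50)&(z<30))
for s in(-70,70):
    rep("V%d"%s,(abs(y-s)<25)&(z>54)&(z<66)&(x>-50)&(x<60))
    m=(abs(y-s)<9)&(z>20)&(z<57)&(abs(x)<30)
    for sg in(1,-1):
        n=m&(sg*x>3)&(z<54); rep(" slope",n) ; Q=F[n]; print(np.median(Q[:,0]-sg*Q[:,2]))
red=((hsv[...,0]<6)|(hsv[...,0]>174))&(hsv[...,1]>150)&(x>-90)&(x<40)&(y>40)&(y<170)&(z>60)
rep("red",red)
hd=(z>115)&(z<145)&(x>-100)&(x<60)&(y>60)&(y<190); rep("handle",hd)
br=(hsv[...,0]>10)&(hsv[...,0]<28)&(hsv[...,1]>90)&(abs(x)<25)&(y>60)&(y<130); uv=np.argwhere(br)[:,::-1]
if len(uv): q=onplane(w,uv,.055)[:,:2]*1000-O; print("pin",np.c_[q@fx,q@fy].min(0),np.c_[q@fx,q@fy].max(0))
rep("stop top",(z>62)&(z<69)&(abs(x)<25)&(y>75)&(y<160))
E
python3 meas.py w2.pkl
```

```text
[462.69652319  94.33349109] [ 0.9830455  -0.18336168] [0.18336168 0.9830455 ] ((462.6250305175781, 137.57981872558594), (283.7423095703125, 149.25723266601562), 79.43437194824219)
plate 5062 [[-57.5, -48.0, 10.8], [-0.4, 2.7, 12.5], [57.6, 47.7, 14.1]]
V-70 522 [[-43.0, -82.1, 54.4], [21.5, -69.5, 58.8], [43.1, -58.5, 60.5]]
 slope 134 [[4.1, -78.5, 36.7], [13.0, -69.8, 45.7], [20.3, -61.5, 53.4]]
-33.03142151418255
 slope 145 [[-21.1, -78.7, 36.0], [-12.4, -70.2, 44.9], [-3.5, -61.3, 53.7]]
32.69505606697389
V70 664 [[-43.4, 58.7, 54.4], [-20.7, 70.2, 58.5], [42.1, 81.5, 60.2]]
 slope 188 [[3.9, 61.7, 37.2], [11.9, 70.0, 45.8], [20.9, 78.9, 53.7]]
-33.52506608479566
 slope 202 [[-21.4, 61.7, 34.0], [-12.4, 70.5, 44.8], [-3.0, 78.9, 53.7]]
32.30704086742719
red 1042 [[-69.0, 59.4, 90.2], [-51.9, 95.0, 92.2], [-37.2, 140.3, 94.0]]
handle 339 [[-53.3, 133.9, 117.3], [-44.3, 142.4, 134.0], [-36.0, 151.7, 135.9]]
pin [-9.19319049 96.35817875] [  6.28843797 102.49211178]
stop top 820 [[-19.9, 101.9, 64.1], [-1.3, 116.6, 66.2], [18.4, 131.1, 67.8]]
```

Call:
{"op": "play_rows", "data": {
  "increments": [
    {"x": 10,"y": -58,"z": 11,"spin": 0.02,"hand": 1},
    {"x": 20,"y": -116,"z": 22,"spin": 0.02,"hand": 1},
    {"x": 30,"y": -174,"z": 33,"spin": 0.02,"hand": 1},
    {"x": 40,"y": -232,"z": 45,"spin": 0.02,"hand": 1},
    {"x": 40,"y": -290,"z": 56,"spin": 0.02,"hand": 1},
    {"x": 40,"y": -347,"z": 67,"spin": 0.02,"hand": 1},
    {"x": 40,"y": -347,"z": 67,"spin": 0.02,"hand": 1},
    {"x": 40,"y": -347,"z": 67,"spin": 0.02,"hand": 1}
  ]
}}

```text
clock: 2.58
ee_pos: [0.4637, -0.2594, 0.2707]
ee_rot: [0.158, 1.567, -0.158]
wrist_force: [-0.3, 0.3, 0.4]
opening: 0.999
```

```bash
cat > shaft.py <<'E'
from h import *
def shaft(w,lo,hi,box):
    P=cloud(w); hsv=cv2.cvtColor(w["pixels"],cv2.COLOR_RGB2HSV)
    x,y,z=np.moveaxis(P,2,0)
    s=(z>lo)&(z<hi)&(hsv[...,1]<60)&(x>box[0])&(x<box[1])&(y>box[2])&(y<box[3])
    s=cv2.morphologyEx(s.astype(np.uint8),cv2.MORPH_OPEN,np.ones((3,3)))
    k,l,st,c=cv2.connectedComponentsWithStats(s); i=1+np.argmax(st[1:,4]); m=l==i
    W=P[m][:,:2]*1000; r=cv2.minAreaRect(W.astype(np.float32))
    return r,P[m]
E
python3 - <<'E'
from shaft import *; import pickle
w=grab("wrist"); save(w,"w3.png"); pickle.dump(w,open("w3.pkl","wb"))
r,Q=shaft(w,.035,.075,(.38,.56,-.42,-.1)); print(r,len(Q),np.percentile(Q[:,2],[2,50,98]))
b=cv2.boxPoints(r); print(b)
t=Q[Q[:,2]>np.percentile(Q[:,2],60)]; m=t.mean(0); vt=np.linalg.svd(t-m)[2][0]; print(m,vt, tool()[1],tool()[0].round(4))
E
```

```text
((466.38140869140625, -261.0481872558594), (199.94403076171875, 31.653303146362305), 78.01886749267578) 3757 [0.04810352 0.05908978 0.06208923]
[[ 430.1464  -355.55695]
 [ 461.11014 -362.12787]
 [ 502.61642 -166.53943]
 [ 471.65268 -159.9685 ]]
[ 0.46705154 -0.25547975  0.0608451 ] [-0.20984447 -0.97773426  0.00101234] [ 0.46380989 -0.25901725  0.27086303] [[-1.800e-03  1.989e-01  9.800e-01]
 [-6.000e-04  9.800e-01 -1.989e-01]
 [-1.000e+00 -1.000e-03 -1.700e-03]]
```

View pics/w3.png

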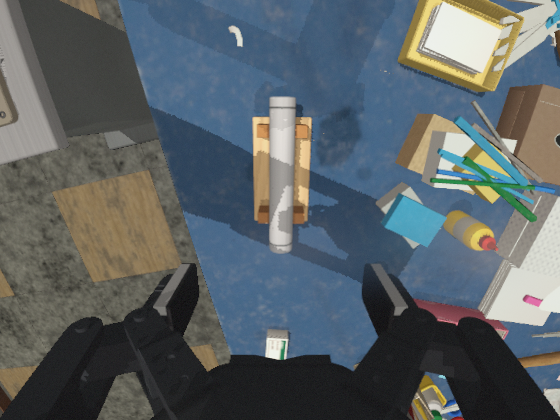

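The shaft lies clear in its rest, with ends at (283,97) and (281,252) and nothing near the jaws. Going down to grip it at its middle.

Call:
{"op": "play_rows", "data": {
  "increments": [
    {"x": 50,"y": -1.4,"z": 2.9,"spin": 0.009,"hand": 1},
    {"x": 100,"y": -1.4,"z": 2.9,"spin": 0.009,"hand": 1},
    {"x": 150,"y": -1.4,"z": 2.9,"spin": 0.009,"hand": 1},
    {"x": 190,"y": -1.4,"z": 2.9,"spin": 0.009,"hand": 1},
    {"x": 220,"y": -1.4,"z": 2.9,"spin": 0.009,"hand": 1},
    {"x": 240,"y": -1.4,"z": 2.9,"spin": 0.009,"hand": 1},
    {"x": 246,"y": -1.4,"z": 2.9,"spin": 0.009,"hand": 1},
    {"x": 246,"y": -1.4,"z": 2.9,"spin": 0.009,"hand": 1},
    {"x": 246,"y": -1.4,"z": 2.9,"spin": 0.009,"hand": 0.2},
    {"x": 246,"y": -1.4,"z": 2.9,"spin": 0.009,"hand": 0.2}
  ]
}}

```text
clock: 3.88
ee_pos: [0.4667, -0.2615, 0.026]
ee_rot: [0.163, 1.565, -0.166]
wrist_force: [-0.2, -0.1, -0.1]
opening: 0.615
```

Call:
{"op": "play_rows", "data": {
  "increments": [
    {"x": 0,"y": 0,"z": 0,"spin": 0,"hand": -0.1},
    {"x": 0,"y": 0,"z": 0,"spin": 0,"hand": -1},
    {"x": 0,"y": 0,"z": 0,"spin": 0,"hand": -1},
    {"x": 0,"y": 0,"z": 0,"spin": 0,"hand": -1},
    {"x": 0,"y": 0,"z": 0,"spin": 0,"hand": -1},
    {"x": 0,"y": 0,"z": 0,"spin": 0,"hand": -1},
    {"x": 0,"y": 0,"z": 0,"spin": 0,"hand": -1},
    {"x": 0,"y": 0,"z": 0,"spin": 0,"hand": -1}
  ]
}}

```text
clock: 4.88
ee_pos: [0.4645, -0.2612, 0.0264]
ee_rot: [0.164, 1.569, -0.165]
wrist_force: [-13.6, 4.0, 15.0]
opening: 0.359
```

Call:
{"op": "play_rows", "data": {
  "increments": [
    {"x": -5,"y": 0,"z": 0,"spin": 0,"hand": -1},
    {"x": -15,"y": 0,"z": 0,"spin": 0,"hand": -1},
    {"x": -40,"y": 0,"z": 0,"spin": 0,"hand": -1},
    {"x": -70,"y": 0,"z": 0,"spin": 0,"hand": -1},
    {"x": -100,"y": 0,"z": 0,"spin": 0,"hand": -1},
    {"x": -110,"y": 0,"z": 0,"spin": 0,"hand": -1},
    {"x": -110,"y": 0,"z": 0,"spin": 0,"hand": -1},
    {"x": -110,"y": 0,"z": 0,"spin": 0,"hand": -1}
  ]
}}

```text
clock: 5.88
ee_pos: [0.4643, -0.2606, 0.1348]
ee_rot: [0.165, 1.571, -0.164]
wrist_force: [-0.1, -0.7, -4.0]
opening: 0.358
```

```bash
python3 - <<'E'
from shaft import *; import pickle
o=robot.get_obs(); print(o["ee_pos"],o["wrist_force"],o["moment"],o["opening"])
w=grab("wrist"); save(w,"w4.png"); pickle.dump(w,open("w4.pkl","wb"))
P=cloud(w); hsv=cv2.cvtColor(w["pixels"],cv2.COLOR_RGB2HSV); Rt,p=tool(o)
T=(P.reshape(-1,3)-p)@Rt; T=T.reshape(P.shape)*1000
m=(abs(T[...,2])<25)&(T[...,0]>-45)&(T[...,0]<-10)&(hsv[...,1]<60)&(T[...,1]>25)&(T[...,1]<130)
Q=T[m]; print(len(Q),np.percentile(Q,[1,50,99],axis=0).round(1))
t=Q[Q[:,0]<np.percentile(Q[:,0],20)]; v=np.linalg.svd(t-t.mean(0))[2][0]; print(t.mean(0),v)
r=cv2.minAreaRect(Q[:,1:].astype(np.float32)); print(r)
O=np.array([462.3,94.4]); fx=np.array([.98305,-.18336]); fy=np.array([.18336,.98305])
d=(p[:2]*1000-O); print("tcp in fix",d@fx,d@fy, "tool z in fix", np.arctan2(Rt[:2,2]@fy,Rt[:2,2]@fx), Rt.round(4))
E
```

```text
[ 0.46427449 -0.26061322  0.13475102] [-0.07330432 -0.73790049 -4.04806424] [-0.03298307  0.00380087  0.02866005] 0.3578639015408123
14395 [[-35.5  26.1 -13. ]
 [-32.7  68.5   1.9]
 [-20.7 100.1  17.1]]
[-34.76424603  66.6722028    1.90936581] [-0.00165764  0.99999398  0.00304887]
((63.030025482177734, 2.05413818359375), (32.05220413208008, 76.12059783935547), 89.85102081298828)
tcp in fix 67.03624855683218 -348.63369984282787 tool z in fix -0.02505699161512625 [[-6.600e-03  2.079e-01  9.781e-01]
 [ 1.100e-03  9.781e-01 -2.079e-01]
 [-1.000e+00 -3.000e-04 -6.700e-03]]
```

View pics/w4.png

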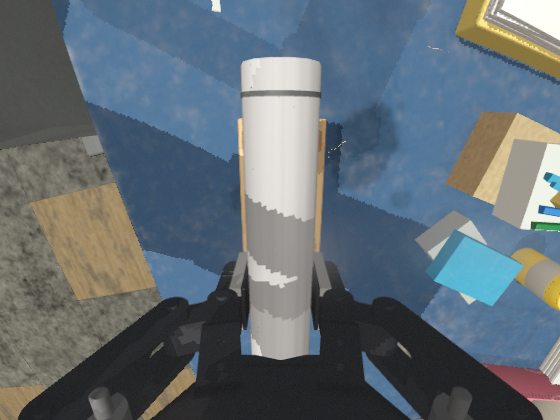

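The shaft is gripped square, its far end at (282,60). It measures 2 mm off the jaw centre, which must be a sideways bias of the wrist camera, since the jaws centre what they grip. The 2 mm shift on gripping and the top camera's fixture estimate both agree. I'll take the fixture origin as (460.3, 94.8) and carry the shaft over the Vs at fixture y -25.

Call:
{"op": "play_rows", "data": {
  "increments": [
    {"x": 0,"y": 20,"z": -5,"spin": -0.005,"hand": -1},
    {"x": 0,"y": 65,"z": -15,"spin": -0.01,"hand": -1},
    {"x": 0,"y": 115,"z": -27,"spin": -0.015,"hand": -1},
    {"x": 0,"y": 165,"z": -39,"spin": -0.02,"hand": -1},
    {"x": 0,"y": 215,"z": -51,"spin": -0.027,"hand": -1},
    {"x": 0,"y": 260,"z": -62,"spin": -0.027,"hand": -1},
    {"x": 0,"y": 295,"z": -71,"spin": -0.027,"hand": -1},
    {"x": 0,"y": 315,"z": -76,"spin": -0.027,"hand": -1},
    {"x": 0,"y": 322,"z": -77,"spin": -0.027,"hand": -1},
    {"x": 0,"y": 322,"z": -77,"spin": -0.027,"hand": -1},
    {"x": 0,"y": 322,"z": -77,"spin": -0.027,"hand": -1}
  ]
}}

```text
clock: 7.3
ee_pos: [0.4557, 0.0698, 0.1349]
ee_rot: [0.144, 1.573, -0.144]
wrist_force: [1.2, -0.5, -4.4]
opening: 0.352
```

```bash
cat > st.py <<'E'
from h import *
O=np.array([460.3,94.8]); fx=np.array([.98305,-.18336]); fy=np.array([.18336,.98305])
def st():
    o=robot.get_obs(); Rt,p=tool(o); d=p[:2]*1000-O; f=o["wrist_force"]
    print("t",round(float(o["clock"]),2),"fix",(d@fx).round(2),(d@fy).round(2),"z",(p[2]*1000).round(2),"yaw",np.arctan2(Rt[:2,2]@fy,Rt[:2,2]@fx).round(4),"F fix",(f[:2]@fx).round(2),(f[:2]@fy).round(2),f[2].round(2),"M",o["moment"].round(2),"open",o["opening"].round(3),"q",o["qpos"].round(2))
    return Rt,p
if __name__=="__main__": print(st()[0].round(4))
E
python3 st.py; python3 - <<'E'
from h import *; import pickle
w=grab("wrist"); save(w,"w5.png"); pickle.dump(w,open("w5.pkl","wb"))
E
```

```text
Traceback (most recent call last):
  File "st.py", line 7, in <module>
    if __name__=="__main__": print(st()[0].round(4))
                                   ~~^^
  File "st.py", line 5, in st
    print("t",round(float(o["clock"]),2),"fix",(d@fx).round(2),(d@fy).round(2),"z",(p[2]*1000).round(2),"yaw",np.arctan2(Rt[:2,2]@fy,Rt[:2,2]@fx).round(4),"F fix",(f[:2]@fx).round(2),(f[:2]@fy).round(2),f[2].round(2),"M",o["moment"].round(2),"open",o["opening"].round(3),"q",o["qpos"].round(2))
                                                                                                                                                                                                                                                         ^^^^^^^^^^^^^^^^^^
AttributeError: 'float' object has no attribute 'round'
```

View pics/w5.png

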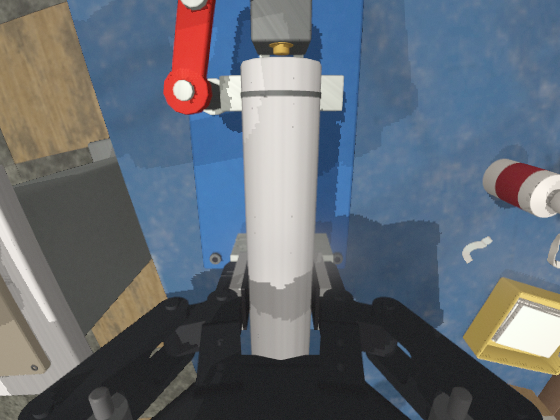

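The held shaft is centred on the stop and brass pin at (281,48), and its end at (282,60) is still short of the pin. I'll lower to about 10 mm above the seat and check.

Call:
{"op": "play_rows", "data": {
  "increments": [
    {"x": 15,"y": 0,"z": 0,"spin": 0,"hand": -1},
    {"x": 35,"y": 0,"z": 0,"spin": 0,"hand": -1},
    {"x": 55,"y": 0,"z": 0,"spin": 0,"hand": -1},
    {"x": 72,"y": 0,"z": 0,"spin": 0,"hand": -1},
    {"x": 84,"y": 0,"z": 0,"spin": 0,"hand": -1},
    {"x": 90,"y": 0,"z": 0,"spin": 0,"hand": -1},
    {"x": 90,"y": 0,"z": 0,"spin": 0,"hand": -1},
    {"x": 90,"y": 0,"z": 0,"spin": 0,"hand": -1}
  ]
}}

```text
clock: 8.35
ee_pos: [0.4558, 0.0698, 0.0457]
ee_rot: [0.145, 1.572, -0.144]
wrist_force: [0.1, -0.3, -3.5]
opening: 0.354
```

```bash
sed -i 's/o\["opening"\].round(3)/round(float(o["opening"]),3)/' st.py; python3 st.py
```

```text
t 8.35 fix 0.13 -25.39 z 45.66 yaw 0.001 F fix 0.14 -0.26 -3.5 M [-0.03 -0.    0.04] open 0.354 q [ 0.04 -0.06  2.04  0.    1.17  0.22]
[[-0.006   0.1824  0.9832]
 [ 0.0011  0.9832 -0.1824]
 [-1.      0.     -0.0061]]
```

Call:
{"op": "play_rows", "data": {
  "increments": [
    {"x": 2,"y": 0,"z": 0,"spin": 0,"hand": -1},
    {"x": 4,"y": 0,"z": 0,"spin": 0,"hand": -1},
    {"x": 6,"y": 0,"z": 0,"spin": 0,"hand": -1},
    {"x": 7,"y": 0,"z": 0,"spin": 0,"hand": -1},
    {"x": 7.5,"y": 0,"z": 0,"spin": 0,"hand": -1},
    {"x": 7.5,"y": 0,"z": 0,"spin": 0,"hand": -1}
  ]
}}

```text
clock: 9.1
ee_pos: [0.4557, 0.0698, 0.0381]
ee_rot: [0.145, 1.572, -0.144]
wrist_force: [-0.3, -0.5, -4.0]
opening: 0.355
```

```bash
python3 st.py
```

```text
t 9.1 fix 0.08 -25.4 z 38.14 yaw 0.0009 F fix -0.25 -0.58 -4.01 M [ 0.01 -0.04 -0.01] open 0.355 q [ 0.04 -0.05  2.05  0.    1.15  0.22]
[[-0.006   0.1825  0.9832]
 [ 0.0011  0.9832 -0.1824]
 [-1.      0.     -0.0061]]
```

Call:
{"op": "play_rows", "data": {
  "increments": [
    {"x": 0.5,"y": 0,"z": 0,"spin": 0,"hand": -1},
    {"x": 1,"y": 0,"z": 0,"spin": 0,"hand": -1},
    {"x": 1.3,"y": 0,"z": 0,"spin": 0,"hand": -1},
    {"x": 1.3,"y": 0,"z": 0,"spin": 0,"hand": -1}
  ]
}}

```text
clock: 9.6
ee_pos: [0.4559, 0.0698, 0.037]
ee_rot: [0.145, 1.572, -0.144]
wrist_force: [0.3, -0.6, -2.4]
opening: 0.359
```

```bash
python3 st.py
```

```text
t 9.6 fix 0.26 -25.39 z 36.99 yaw 0.001 F fix 0.4 -0.52 -2.42 M [-0.05 -0.01  0.08] open 0.359 q [ 0.04 -0.05  2.05  0.    1.15  0.22]
[[-0.0057  0.1823  0.9832]
 [ 0.0011  0.9832 -0.1823]
 [-1.      0.     -0.0058]]
```

Call:
{"op": "play_rows", "data": {
  "increments": [
    {"x": 0.4,"y": 0,"z": 0,"spin": 0,"hand": -1},
    {"x": 0.7,"y": 0,"z": 0,"spin": 0,"hand": -1},
    {"x": 0.7,"y": 0,"z": 0,"spin": 0,"hand": -1}
  ]
}}

```text
clock: 9.98
ee_pos: [0.4562, 0.0697, 0.0367]
ee_rot: [0.144, 1.571, -0.144]
wrist_force: [-0.9, -1.0, 3.3]
opening: 0.356
```

```bash
python3 st.py
```

```text
t 9.97 fix 0.55 -25.41 z 36.66 yaw 0.0012 F fix -0.69 -1.16 3.35 M [-0.22  0.22  0.28] open 0.356 q [ 0.04 -0.05  2.05  0.    1.15  0.22]
[[-5.100e-03  1.822e-01  9.832e-01]
 [ 9.000e-04  9.833e-01 -1.822e-01]
 [-1.000e+00 -1.000e-04 -5.200e-03]]
```

The shaft is now carried by the Vs. I'll open gently, go up, move behind the free end and close the fingers for the push.

Call:
{"op": "play_rows", "data": {
  "increments": [
    {"x": 0,"y": 0,"z": 0,"spin": 0,"hand": -0.2},
    {"x": 0,"y": 0,"z": 0,"spin": 0,"hand": -0.1},
    {"x": 0,"y": 0,"z": 0,"spin": 0,"hand": 0.1},
    {"x": 0,"y": 0,"z": 0,"spin": 0,"hand": 0.4},
    {"x": 0,"y": 0,"z": 0,"spin": 0,"hand": 0.4},
    {"x": -10,"y": 0,"z": 0,"spin": 0,"hand": 0.4},
    {"x": -40,"y": 0,"z": 0,"spin": 0,"hand": 0.4},
    {"x": -75,"y": 0,"z": 0,"spin": 0,"hand": 0.4},
    {"x": -80,"y": 0,"z": 0,"spin": 0,"hand": 0.4},
    {"x": -80,"y": 0,"z": 0,"spin": 0,"hand": 0.4}
  ]
}}

```text
clock: 11.22
ee_pos: [0.4569, 0.0697, 0.1171]
ee_rot: [0.144, 1.57, -0.143]
wrist_force: [-0.6, 0.3, 0.7]
opening: 0.701
```

Call:
{"op": "play_rows", "data": {
  "increments": [
    {"x": 0,"y": -40,"z": 0,"spin": 0,"hand": -1},
    {"x": 0,"y": -85,"z": 0,"spin": 0,"hand": -1},
    {"x": 0,"y": -120,"z": 0,"spin": 0,"hand": -1},
    {"x": 0,"y": -130,"z": 0,"spin": 0,"hand": -1},
    {"x": 0,"y": -130,"z": 0,"spin": 0,"hand": -1},
    {"x": 0,"y": -130,"z": 0,"spin": 0,"hand": -1}
  ]
}}

```text
clock: 11.98
ee_pos: [0.4331, -0.0572, 0.1167]
ee_rot: [0.144, 1.571, -0.143]
wrist_force: [0.6, -0.3, -0.1]
opening: -0.001
```

```bash
python3 st.py; cat > sh2.py <<'E'
from st import *
def shaftfix(fn=None):
    w=grab("wrist"); 
    if fn: save(w,fn)
    P=cloud(w); hsv=cv2.cvtColor(w["pixels"],cv2.COLOR_RGB2HSV); Rt,p=tool()
    q=P[...,:2].reshape(-1,2)*1000-2*Rt[:2,2]-O; F=np.c_[q@fx,q@fy,P[...,2].ravel()*1000].reshape(P.shape)
    x,y,z=np.moveaxis(F,2,0)
    m=(abs(x)<12)&(z>60)&(z<80)&(hsv[...,1]<60)&(y>-180)&(y<130); Q=F[m]
    print("shaft top",len(Q),np.percentile(Q,[.5,50,99.5],axis=0).round(1).tolist())
    for s in np.arange(-120,90,30):
        n=m&(abs(y-s)<4); 
        if n.sum()>20: print(s,np.percentile(z[n],95).round(1),end="; ")
    print()
    hd=(z>125)&(z<145)&(x>-100)&(x<60)&(y>20)&(y<190); 
    if hd.sum(): h=F[hd]; c=(h.max(0)+h.min(0))/2; print("handle",c.round(1),"angle",np.arctan2(c[0]+58,c[1]-70))
    return w,F
E
python3 -c "
from sh2 import *
shaftfix('w6.png')"
```

```text
t 11.97 fix 1.17 -154.45 z 116.65 yaw 0.0018 F fix 0.62 -0.18 -0.07 M [-0.04  0.01  0.05] open -0.001 q [-0.25 -0.23  2.05  0.    1.33 -0.07]
[[-4.700e-03  1.816e-01  9.834e-01]
 [ 1.500e-03  9.834e-01 -1.816e-01]
 [-1.000e+00  6.000e-04 -4.900e-03]]
shaft top 7264 [[-11.9, -123.6, 64.1], [0.1, -60.2, 69.6], [11.9, -10.0, 72.3]]
-120 71.7; -90 71.6; -60 71.5; -30 71.6;
```

View pics/w6.png

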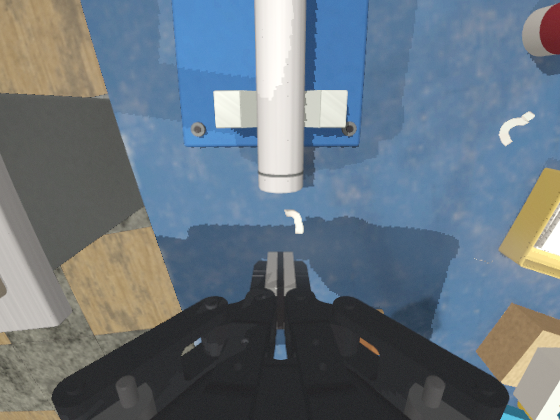

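The shaft is level in both Vs (top at 71.6 mm all along), with its free end at (281,185) and the closed fingers behind it. I'll go down behind the end and approach.

Call:
{"op": "play_rows", "data": {
  "increments": [
    {"x": 25,"y": 0,"z": 0,"spin": 0,"hand": -1},
    {"x": 55,"y": 0,"z": 0,"spin": 0,"hand": -1},
    {"x": 68,"y": 0,"z": 0,"spin": 0,"hand": -1},
    {"x": 70,"y": 0,"z": -0.5,"spin": 0,"hand": -1},
    {"x": 70,"y": 5,"z": -0.5,"spin": 0,"hand": -1},
    {"x": 70,"y": 10,"z": -0.5,"spin": 0,"hand": -1},
    {"x": 70,"y": 14,"z": -0.5,"spin": 0,"hand": -1},
    {"x": 70,"y": 15,"z": -0.5,"spin": 0,"hand": -1}
  ]
}}

```text
clock: 13.02
ee_pos: [0.4355, -0.042, 0.0472]
ee_rot: [0.143, 1.57, -0.142]
wrist_force: [-0.9, -0.1, -0.2]
opening: 0.002
```

```bash
python3 st.py
```

```text
t 13.03 fix 0.69 -138.99 z 47.17 yaw 0.0028 F fix -0.83 -0.23 -0.18 M [ 0.03 -0.03 -0.01] open 0.002 q [-0.21 -0.14  2.11  0.    1.18 -0.03]
[[-3.800e-03  1.806e-01  9.835e-01]
 [ 1.200e-03  9.836e-01 -1.806e-01]
 [-1.000e+00  5.000e-04 -3.900e-03]]
```

Call:
{"op": "play_rows", "data": {
  "increments": [
    {"x": 0,"y": 2,"z": 0,"spin": 0,"hand": -1},
    {"x": 0,"y": 4,"z": 0,"spin": 0,"hand": -1},
    {"x": 0,"y": 6,"z": 0,"spin": 0,"hand": -1},
    {"x": 0,"y": 8,"z": 0,"spin": 0,"hand": -1},
    {"x": 0,"y": 10,"z": 0,"spin": 0,"hand": -1},
    {"x": 0,"y": 12,"z": 0,"spin": 0,"hand": -1},
    {"x": 0,"y": 14,"z": 0,"spin": 0,"hand": -1}
  ]
}}

```text
clock: 13.9
ee_pos: [0.4381, -0.0282, 0.0473]
ee_rot: [0.143, 1.57, -0.142]
wrist_force: [-2.2, -4.5, 2.9]
opening: -0.001
```

```bash
python3 st.py
```

```text
t 13.9 fix 0.72 -124.96 z 47.27 yaw 0.0027 F fix -1.36 -4.85 2.94 M [-0.75  0.21 -0.02] open -0.001 q [-0.18 -0.13  2.1   0.    1.18  0.  ]
[[-3.700e-03  1.807e-01  9.835e-01]
 [ 1.000e-03  9.835e-01 -1.807e-01]
 [-1.000e+00  4.000e-04 -3.800e-03]]
```

Contact: the shaft is sliding at about 5 N. Continuing slowly.

Call:
{"op": "play_rows", "data": {
  "increments": [
    {"x": 0,"y": 1.2,"z": 0,"spin": 0,"hand": -1},
    {"x": 0,"y": 2.4,"z": 0,"spin": 0,"hand": -1},
    {"x": 0,"y": 3.6,"z": 0,"spin": 0,"hand": -1},
    {"x": 0,"y": 4.8,"z": 0,"spin": 0,"hand": -1},
    {"x": 0,"y": 6,"z": 0,"spin": 0,"hand": -1},
    {"x": 0,"y": 7.2,"z": 0,"spin": 0,"hand": -1},
    {"x": 0,"y": 8.4,"z": 0,"spin": 0,"hand": -1}
  ]
}}

```text
clock: 14.78
ee_pos: [0.4396, -0.0199, 0.0473]
ee_rot: [0.143, 1.57, -0.142]
wrist_force: [-2.0, -4.6, 3.0]
opening: -0.001
```

```bash
python3 st.py
```

```text
t 14.78 fix 0.7 -116.51 z 47.28 yaw 0.0027 F fix -1.1 -4.88 2.97 M [-0.73  0.25  0.02] open -0.001 q [-0.16 -0.13  2.1   0.    1.17  0.02]
[[-3.700e-03  1.807e-01  9.835e-01]
 [ 1.000e-03  9.835e-01 -1.807e-01]
 [-1.000e+00  3.000e-04 -3.800e-03]]
```

Call:
{"op": "play_rows", "data": {
  "increments": [
    {"x": 0,"y": 0.6,"z": 0,"spin": 0,"hand": -1},
    {"x": 0,"y": 1.2,"z": 0,"spin": 0,"hand": -1},
    {"x": 0,"y": 1.8,"z": 0,"spin": 0,"hand": -1},
    {"x": 0,"y": 2.4,"z": 0,"spin": 0,"hand": -1},
    {"x": 0,"y": 3,"z": 0,"spin": 0,"hand": -1},
    {"x": 0,"y": 3.6,"z": 0,"spin": 0,"hand": -1}
  ]
}}

```text
clock: 15.52
ee_pos: [0.4402, -0.0164, 0.0473]
ee_rot: [0.143, 1.57, -0.142]
wrist_force: [-1.4, -4.2, 3.4]
opening: 0.004
```

Call:
{"op": "play_rows", "data": {
  "increments": [
    {"x": 0,"y": 0.5,"z": 0,"spin": 0,"hand": -1},
    {"x": 0,"y": 1,"z": 0,"spin": 0,"hand": -1},
    {"x": 0,"y": 1.5,"z": 0,"spin": 0,"hand": -1}
  ]
}}

```text
clock: 15.9
ee_pos: [0.4405, -0.0151, 0.0473]
ee_rot: [0.143, 1.57, -0.143]
wrist_force: [-1.6, -5.1, 2.0]
opening: -0.002
```

```bash
python3 st.py
```

```text
t 15.9 fix 0.66 -111.65 z 47.28 yaw 0.0027 F fix -0.65 -5.35 2.04 M [-0.85  0.29  0.01] open -0.002 q [-0.15 -0.13  2.1  -0.    1.17  0.03]
[[-3.900e-03  1.807e-01  9.835e-01]
 [ 5.000e-04  9.835e-01 -1.807e-01]
 [-1.000e+00 -2.000e-04 -3.900e-03]]
```

Call:
{"op": "play_rows", "data": {
  "increments": [
    {"x": 0,"y": 0.4,"z": 0,"spin": 0,"hand": -1},
    {"x": 0,"y": 0.8,"z": 0,"spin": 0,"hand": -1},
    {"x": 0,"y": 1.2,"z": 0,"spin": 0,"hand": -1}
  ]
}}

```text
clock: 16.27
ee_pos: [0.4407, -0.014, 0.0473]
ee_rot: [0.143, 1.57, -0.143]
wrist_force: [-2.4, -5.8, 2.1]
opening: 0.002
```

Call:
{"op": "play_rows", "data": {
  "increments": [
    {"x": 0,"y": 0.4,"z": 0,"spin": 0,"hand": -1},
    {"x": 0,"y": 0.8,"z": 0,"spin": 0,"hand": -1}
  ]
}}

```text
clock: 16.52
ee_pos: [0.4408, -0.0134, 0.0473]
ee_rot: [0.143, 1.57, -0.143]
wrist_force: [-2.0, -5.2, 2.6]
opening: -0.004
```

Call:
{"op": "play_rows", "data": {
  "increments": [
    {"x": 0,"y": 0.4,"z": 0,"spin": 0,"hand": -1},
    {"x": 0,"y": 0.8,"z": 0,"spin": 0,"hand": -1}
  ]
}}

```text
clock: 16.77
ee_pos: [0.4408, -0.0132, 0.0473]
ee_rot: [0.142, 1.57, -0.144]
wrist_force: [-2.1, -10.2, 2.4]
opening: -0.003
```

```bash
python3 st.py
```

```text
t 16.77 fix 0.65 -109.76 z 47.32 yaw 0.0026 F fix -0.17 -10.37 2.37 M [-1.51  0.43 -0.  ] open -0.003 q [-0.14 -0.13  2.1  -0.    1.18  0.04]
[[-0.0043  0.1808  0.9835]
 [-0.0012  0.9835 -0.1808]
 [-1.     -0.002  -0.004 ]]
```

The force has risen and motion has stopped where the camera put the stop face. One more small nudge to confirm, then I'll back off.

Call:
{"op": "play_rows", "data": {
  "increments": [
    {"x": 0,"y": 0.4,"z": 0,"spin": 0,"hand": -1},
    {"x": 0,"y": 0.6,"z": 0,"spin": 0,"hand": -1}
  ]
}}

```text
clock: 17.02
ee_pos: [0.4408, -0.0133, 0.0473]
ee_rot: [0.141, 1.57, -0.145]
wrist_force: [-2.2, -9.3, 3.8]
opening: -0.002
```

```bash
python3 st.py
```

```text
t 17.02 fix 0.67 -109.8 z 47.33 yaw 0.0026 F fix -0.41 -9.55 3.8 M [-1.38  0.4   0.04] open -0.002 q [-0.14 -0.13  2.1  -0.    1.18  0.04]
[[-0.0046  0.1807  0.9835]
 [-0.0024  0.9835 -0.1808]
 [-1.     -0.0032 -0.0041]]
```

Call:
{"op": "play_rows", "data": {
  "increments": [
    {"x": 0,"y": 0.6,"z": 0,"spin": 0,"hand": -1},
    {"x": 0,"y": 1.2,"z": 0,"spin": 0,"hand": -1},
    {"x": 0,"y": 1.5,"z": 0,"spin": 0,"hand": -1}
  ]
}}

```text
clock: 17.4
ee_pos: [0.4408, -0.0132, 0.0473]
ee_rot: [0.138, 1.571, -0.147]
wrist_force: [-3.4, -14.7, 3.5]
opening: -0.001
```

```bash
python3 st.py
```

```text
t 17.4 fix 0.65 -109.76 z 47.35 yaw 0.0027 F fix -0.59 -15.1 3.53 M [-2.16  0.56  0.01] open -0.001 q [-0.14 -0.12  2.1  -0.01  1.18  0.04]
[[-0.0053  0.1807  0.9835]
 [-0.0051  0.9835 -0.1807]
 [-1.     -0.0059 -0.0043]]
```

The shaft holds firm at 15 N with no motion, so it's home. I'll back off, rise, and check the shaft end and handle from above.

Call:
{"op": "play_rows", "data": {
  "increments": [
    {"x": 0,"y": -5,"z": 0,"spin": 0,"hand": -1},
    {"x": 0,"y": -14,"z": 0,"spin": 0,"hand": -1},
    {"x": -20,"y": -15,"z": 0,"spin": 0,"hand": -1},
    {"x": -65,"y": -15,"z": 0,"spin": 0,"hand": 0},
    {"x": -110,"y": 10,"z": 0,"spin": 0,"hand": 0},
    {"x": -130,"y": 60,"z": -5,"spin": 0,"hand": 0},
    {"x": -135,"y": 110,"z": -10,"spin": 0,"hand": 0},
    {"x": -135,"y": 150,"z": -15,"spin": 0,"hand": 0},
    {"x": -135,"y": 160,"z": -20,"spin": 0,"hand": 0},
    {"x": -135,"y": 160,"z": -20,"spin": 0,"hand": 0},
    {"x": -135,"y": 160,"z": -20,"spin": 0,"hand": 0}
  ]
}}

```text
clock: 18.77
ee_pos: [0.4507, 0.1474, 0.1813]
ee_rot: [0.139, 1.571, -0.148]
wrist_force: [-0.1, -0.0, -0.9]
opening: 0.501
```

```bash
python3 st.py; python3 -c "
from sh2 import *
shaftfix('w7.png')"
```

```text
t 18.77 fix -19.04 49.94 z 181.27 yaw 0.0018 F fix -0.14 -0.03 -0.86 M [-0.01  0.03 -0.  ] open 0.501 q [ 0.21 -0.18  1.89 -0.    1.44  0.39]
[[-0.0056  0.1816  0.9834]
 [-0.0054  0.9834 -0.1816]
 [-1.     -0.0063 -0.0045]]
shaft top 5428 [[-11.9, -95.4, 64.4], [-0.3, 38.8, 69.2], [11.9, 129.6, 72.3]]
-90 71.4; -60 71.5; -30 71.4; 0 71.5; 30 71.8; 60 71.6; 
handle [-44.4 143.6 133.3] angle 0.18209774048089522
```

View pics/w7.png

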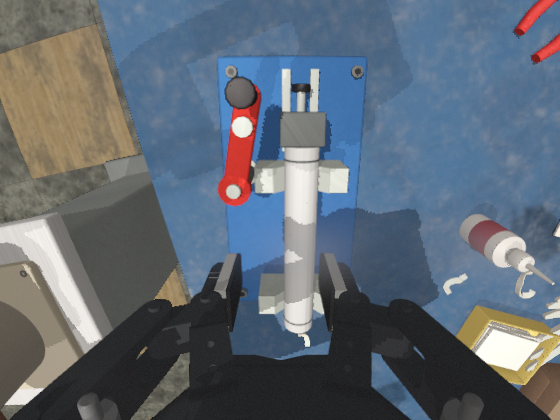

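The shaft's end meets the stop at (303,147) with no brass showing. The handle is at (240,92), which makes the clamp angle 0.18 rad. Next I'll straddle the handle from above.

Call:
{"op": "play_rows", "data": {
  "increments": [
    {"x": 0,"y": 40,"z": -11,"spin": 0.09,"hand": 0},
    {"x": 0,"y": 80,"z": -22,"spin": 0.18,"hand": 0},
    {"x": 0,"y": 93.6,"z": -25.4,"spin": 0.18,"hand": 0},
    {"x": 0,"y": 93.6,"z": -25.4,"spin": 0.18,"hand": 0},
    {"x": 0,"y": 93.6,"z": -25.4,"spin": 0.18,"hand": 0}
  ]
}}

```text
clock: 19.45
ee_pos: [0.4431, 0.2427, 0.1807]
ee_rot: [0.28, 1.556, -0.291]
wrist_force: [0.1, 0.4, 0.1]
opening: 0.498
```

```bash
python3 st.py
```

```text
t 19.45 fix -44.02 142.27 z 180.74 yaw -0.1788 F fix 0.05 0.4 0.07 M [-0.01 -0.06  0.05] open 0.498 q [ 0.4  -0.09  1.8  -0.    1.43  0.77]
[[-0.0057  0.3552  0.9348]
 [-0.006   0.9347 -0.3553]
 [-1.     -0.0076 -0.0032]]
```

Call:
{"op": "play_rows", "data": {
  "increments": [
    {"x": 15,"y": 1.9,"z": 0,"spin": 0,"hand": 0},
    {"x": 35,"y": 1.9,"z": 0,"spin": 0,"hand": 0},
    {"x": 55,"y": 1.9,"z": 0,"spin": 0,"hand": 0},
    {"x": 72,"y": 1.9,"z": 0,"spin": 0,"hand": 0},
    {"x": 80,"y": 1.9,"z": 0,"spin": 0,"hand": 0},
    {"x": 81,"y": 1.9,"z": 0,"spin": 0,"hand": 0},
    {"x": 81,"y": 1.9,"z": 0,"spin": 0,"hand": 0}
  ]
}}

```text
clock: 20.32
ee_pos: [0.4438, 0.2442, 0.1004]
ee_rot: [0.28, 1.556, -0.29]
wrist_force: [-0.1, -0.4, -0.4]
opening: 0.502
```

```bash
cat >> st.py <<'E'
    Rt,p=tool(); C=O-58*fx+70*fy; off=13
    for a in np.arange(.2,1.62,.1):
        t=np.cos(a)*fx-np.sin(a)*fy; r=np.sin(a)*fx+np.cos(a)*fy
        w=np.r_[C+75*r+off*t-p[:2]*1000,99-p[2]*1000]; d=Rt.T@w
        print(round(a,2),d.round(1),"spin",(a+np.arctan2(Rt[:2,2]@fy,Rt[:2,2]@fx)).round(3))
E
python3 st.py
```

```text
File "st.py", line 8
    Rt,p=tool(); C=O-58*fx+70*fy; off=13
IndentationError: unexpected indent
```

```bash
sed -i 's/^if __name__=="__main__": print.*/if __name__=="__main__":\n    print(st()[0].round(4))/' st.py; python3 st.py
```

```text
t 20.32 fix -43.62 143.85 z 100.37 yaw -0.1788 F fix -0.05 -0.4 -0.45 M [-0.1   0.04  0.01] open 0.502 q [ 0.4  -0.01  1.88 -0.    1.28  0.77]
[[-0.0047  0.3552  0.9348]
 [-0.0056  0.9348 -0.3552]
 [-1.     -0.0069 -0.0024]]
0.2 [ 1.3 -0.5 13.6] spin 0.021
0.3 [ 1.3 -2.3 21. ] spin 0.121
0.4 [ 1.3 -4.9 28.1] spin 0.221
0.5 [ 1.3 -8.2 35. ] spin 0.321
0.6 [  1.4 -12.1  41.5] spin 0.421
0.7 [  1.4 -16.7  47.6] spin 0.521
0.8 [  1.4 -21.8  53.2] spin 0.621
0.9 [  1.4 -27.5  58.3] spin 0.721
1.0 [  1.4 -33.6  62.7] spin 0.821
1.1 [  1.5 -40.2  66.6] spin 0.921
1.2 [  1.5 -47.1  69.7] spin 1.021
1.3 [  1.6 -54.3  72.2] spin 1.121
1.4 [  1.6 -61.7  73.9] spin 1.221
1.5 [  1.7 -69.3  74.9] spin 1.321
1.6 [  1.7 -76.9  75.1] spin 1.421
```

Call:
{"op": "play_rows", "data": {
  "increments": [
    {"x": 1,"y": 0,"z": 7,"spin": 0.01,"hand": 0},
    {"x": 1,"y": -0.5,"z": 13.6,"spin": 0.021,"hand": 0},
    {"x": 1,"y": -2.3,"z": 21,"spin": 0.121,"hand": 0},
    {"x": 1,"y": -4.9,"z": 28.1,"spin": 0.221,"hand": 0},
    {"x": 1,"y": -8.2,"z": 35,"spin": 0.321,"hand": 0},
    {"x": 1,"y": -12.1,"z": 41.5,"spin": 0.421,"hand": 0},
    {"x": 1,"y": -16.7,"z": 47.6,"spin": 0.521,"hand": 0},
    {"x": 1,"y": -21.8,"z": 53.2,"spin": 0.621,"hand": 0},
    {"x": 1,"y": -21.8,"z": 53.2,"spin": 0.621,"hand": 0}
  ]
}}

```text
clock: 21.45
ee_pos: [0.4865, 0.2045, 0.0997]
ee_rot: [0.762, 1.432, -0.773]
wrist_force: [0.0, 0.7, 0.9]
opening: 0.499
```

```bash
python3 st.py
```

```text
t 21.45 fix 5.65 112.62 z 99.68 yaw -0.8004 F fix -0.12 0.68 0.95 M [-0.03  0.   -0.  ] open 0.499 q [ 0.3   0.05  1.82 -0.    1.28  1.29]
[[-0.0041  0.8332  0.553 ]
 [-0.0055  0.553  -0.8332]
 [-1.     -0.0065  0.0023]]
0.2 [  0.6  -6.1 -45.4] spin -0.6
0.3 [  0.6  -3.3 -38.3] spin -0.5
0.4 [  0.6  -1.2 -31. ] spin -0.4
0.5 [  0.6   0.1 -23.5] spin -0.3
0.6 [  0.6   0.7 -15.9] spin -0.2
0.7 [ 0.7  0.6 -8.3] spin -0.1
0.8 [ 0.7 -0.3 -0.8] spin -0.0
0.9 [ 0.7 -2.   6.6] spin 0.1
1.0 [ 0.7 -4.4 13.9] spin 0.2
1.1 [ 0.8 -7.5 20.8] spin 0.3
1.2 [  0.8 -11.3  27.4] spin 0.4
1.3 [  0.9 -15.7  33.6] spin 0.5
1.4 [  0.9 -20.8  39.3] spin 0.6
1.5 [  1.  -26.3  44.5] spin 0.7
1.6 [  1.  -32.4  49.1] spin 0.8
```

Call:
{"op": "play_rows", "data": {
  "increments": [
    {"x": 0.7,"y": -2,"z": 6.6,"spin": 0.1,"hand": 0},
    {"x": 0.7,"y": -4.4,"z": 13.9,"spin": 0.2,"hand": 0},
    {"x": 0.7,"y": -7.5,"z": 20.8,"spin": 0.3,"hand": 0},
    {"x": 0.8,"y": -11.3,"z": 27.4,"spin": 0.4,"hand": 0}
  ]
}}

```text
clock: 21.95
ee_pos: [0.4925, 0.176, 0.0993]
ee_rot: [1.067, 1.291, -1.076]
wrist_force: [-0.5, 3.1, 0.1]
opening: 0.499
```

```bash
python3 st.py; python3 -c "
from sh2 import *
shaftfix('w8.png')"
```

```text
t 21.95 fix 16.81 85.74 z 99.27 yaw -1.201 F fix -1.07 2.98 0.05 M [ 0.57  0.02 -0.  ] open 0.499 q [ 0.25  0.03  1.84 -0.    1.27  1.63]
[[-0.0035  0.9829  0.1844]
 [-0.0042  0.1843 -0.9829]
 [-1.     -0.0042  0.0035]]
0.2 [  0.1 -24.  -68.5] spin -1.001
0.3 [  0.1 -18.7 -63.1] spin -0.901
0.4 [  0.1 -13.9 -57.2] spin -0.801
0.5 [  0.1  -9.7 -50.8] spin -0.701
0.6 [  0.1  -6.2 -44.1] spin -0.601
0.7 [  0.2  -3.4 -37. ] spin -0.501
0.8 [  0.2  -1.3 -29.7] spin -0.401
0.9 [  0.2   0.  -22.2] spin -0.301
1.0 [  0.2   0.6 -14.6] spin -0.201
1.1 [ 0.2  0.5 -7. ] spin -0.101
1.2 [ 0.3 -0.4  0.6] spin -0.001
1.3 [ 0.3 -2.1  8. ] spin 0.099
1.4 [ 0.3 -4.5 15.2] spin 0.199
1.5 [ 0.4 -7.6 22.1] spin 0.299
1.6 [  0.4 -11.4  28.7] spin 0.399
shaft top 4461 [[-11.5, -94.6, 64.2], [5.3, 21.3, 69.3], [11.9, 129.5, 72.0]]
-90 71.5; -60 71.5; -30 71.2; 0 71.5; 30 70.0; 60 71.4; 
handle [ 20.5  90.9 135. ] angle 1.3107889397489463
```

Call:
{"op": "play_rows", "data": {
  "increments": [
    {"x": 0.3,"y": -1,"z": 4,"spin": 0.05,"hand": 0},
    {"x": 0.3,"y": -2.1,"z": 8,"spin": 0.099,"hand": 0},
    {"x": 0.3,"y": -3.3,"z": 11.6,"spin": 0.15,"hand": 0},
    {"x": 0.3,"y": -4.5,"z": 15.2,"spin": 0.199,"hand": 0},
    {"x": 0.3,"y": -6,"z": 18.6,"spin": 0.25,"hand": 0},
    {"x": 0.3,"y": -7.6,"z": 22.1,"spin": 0.299,"hand": 0}
  ]
}}

```text
clock: 22.75
ee_pos: [0.4895, 0.1525, 0.0993]
ee_rot: [1.29, 1.15, -1.298]
wrist_force: [1.9, 3.5, -0.7]
opening: 0.5
```

Call:
{"op": "play_rows", "data": {
  "increments": [
    {"x": 0,"y": -0.2,"z": 1.5,"spin": 0.02,"hand": 0},
    {"x": 0,"y": -0.4,"z": 3,"spin": 0.04,"hand": 0},
    {"x": 0,"y": -0.4,"z": 3,"spin": 0.04,"hand": 0}
  ]
}}

```text
clock: 23.12
ee_pos: [0.4888, 0.1495, 0.0993]
ee_rot: [1.318, 1.13, -1.327]
wrist_force: [0.4, 0.4, -0.8]
opening: 0.499
```

```bash
python3 st.py|head -4
```

```text
t 23.12 fix 17.96 58.97 z 99.29 yaw -1.5421 F fix 0.34 0.46 -0.85 M [ 0.14 -0.02 -0.01] open 0.499 q [ 0.2  -0.    1.87 -0.    1.27  1.93]
[[-0.0025  0.9879 -0.1551]
 [-0.0046 -0.1551 -0.9879]
 [-1.     -0.0018  0.0049]]
```

Call:
{"op": "play_rows", "data": {
  "increments": [
    {"x": 0,"y": 0,"z": 1,"spin": 0.01,"hand": 0},
    {"x": 0,"y": 0,"z": 2,"spin": 0.02,"hand": 0}
  ]
}}

```text
clock: 23.38
ee_pos: [0.4883, 0.148, 0.0993]
ee_rot: [1.333, 1.12, -1.341]
wrist_force: [0.9, 7.9, -1.4]
opening: 0.497
```

Call:
{"op": "play_rows", "data": {
  "increments": [
    {"x": 0,"y": 0,"z": 1,"spin": 0.01,"hand": 0},
    {"x": 0,"y": 0,"z": 1.5,"spin": 0.01,"hand": 0}
  ]
}}

```text
clock: 23.62
ee_pos: [0.488, 0.1479, 0.0993]
ee_rot: [1.343, 1.116, -1.347]
wrist_force: [0.8, 11.8, -2.8]
opening: 0.503
```

```bash
python3 st.py|head -4
```

```text
t 23.62 fix 17.5 57.3 z 99.28 yaw -1.5722 F fix -1.36 11.74 -2.76 M [ 1.55 -0.17 -0.03] open 0.503 q [ 0.19 -0.    1.88 -0.    1.27  1.95]
[[-0.0026  0.9828 -0.1848]
 [-0.0011 -0.1848 -0.9828]
 [-1.     -0.0023  0.0016]]
```

The arm is at its limit: 12 N and no further motion. I'll centre the fingers around the handle, rise clear and check.

Call:
{"op": "play_rows", "data": {
  "increments": [
    {"x": 0,"y": 0,"z": -6,"spin": 0,"hand": 0},
    {"x": 0,"y": 0,"z": -12,"spin": 0,"hand": 0},
    {"x": 0,"y": 0,"z": -12,"spin": 0,"hand": 0},
    {"x": -15,"y": 0,"z": -12,"spin": 0,"hand": 0},
    {"x": -40,"y": 0,"z": -12,"spin": 0,"hand": 0},
    {"x": -80,"y": 0,"z": -12,"spin": 0,"hand": 0},
    {"x": -120,"y": 20,"z": -12,"spin": 0,"hand": 0},
    {"x": -160,"y": 30,"z": -12,"spin": 0,"hand": 0},
    {"x": -190,"y": 30,"z": -12,"spin": 0,"hand": 0},
    {"x": -190,"y": 30,"z": -12,"spin": 0,"hand": 0},
    {"x": -190,"y": 30,"z": -12,"spin": 0,"hand": 0}
  ]
}}

```text
clock: 25.0
ee_pos: [0.5199, 0.1542, 0.289]
ee_rot: [1.342, 1.116, -1.348]
wrist_force: [-0.3, 1.1, -0.8]
opening: 0.5
```

```bash
python3 st.py|head -1; python3 - <<'E'
from sh2 import *
w,F=shaftfix('w9.png'); hsv=cv2.cvtColor(w["pixels"],cv2.COLOR_RGB2HSV); x,y,z=np.moveaxis(F,2,0)
red=((hsv[...,0]<6)|(hsv[...,0]>174))&(hsv[...,1]>150)&(x>-90)&(x<60)&(y>20)&(y<170)&(z>80)&(z<98)
Q=F[red]; v=np.linalg.svd(Q[:,:2]-Q[:,:2].mean(0))[2][0]; print("red",len(Q),Q.mean(0),"arm angle",np.arctan2(v[0],v[1])%np.pi)
br=(hsv[...,0]>10)&(hsv[...,0]<28)&(hsv[...,1]>90)&(abs(x)<25)&(y>80)&(y<130); print("brass px",br.sum())
s=grab("scene"); t=grab("top")
save(s,"scene2.png")
a=np.hstack([cv2.resize(s["pixels"][150:290,120:320],(600,420)),]); cv2.imwrite("pics/s2c.png",a[:,:,::-1])
import pickle
a0,b0=pickle.load(open("i1.pkl","rb"))
# bystanders: compare colours before/after around known pixels in scene/top
for n,p,q,bx in(("tin",b0,s,(130,180,165,210)),("oil",b0,s,(268,185,290,218)),("glue",b0,s,(388,270,408,302)),("tin",a0,t,(135,230,168,256)),("oil",a0,t,(255,165,273,186)),("glue",a0,t,(398,196,415,213))):
    x0,y0,x1,y1=bx; A=p["pixels"][y0:y1,x0:x1].astype(int); B=q["pixels"][y0:y1,x0:x1].astype(int); print(n,"frac changed",(abs(A-B).max(2)>40).mean().round(3))
E
```

```text
t 25.0 fix 47.74 69.34 z 288.99 yaw -1.5723 F fix -0.53 1.05 -0.77 M [ 0.   -0.04 -0.02] open 0.5 q [ 0.19 -0.04  1.56 -0.    1.63  1.95]
shaft top 2404 [[-11.6, -94.7, 62.5], [2.0, 8.6, 69.6], [11.9, 128.8, 72.7]]
-90 72.2; -60 71.8; -30 72.1; 0 71.7; 30 71.8; 60 71.3; 
handle [ 19.2  72.  133.1] angle 1.544939332984317
red 157 [-5.97213488 72.75936757 92.0470795 ] arm angle 1.6082238382379777
brass px 0
tin frac changed 0.092
oil frac changed 0.216
glue frac changed 0.0
tin frac changed 0.146
oil frac changed 0.315
glue frac changed 0.0
```

View pics/w9.png

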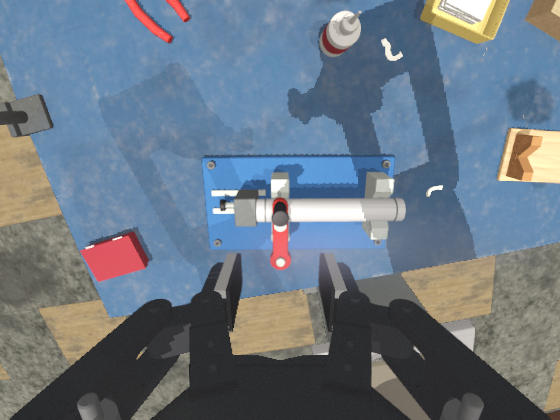

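The red arm lies square across the shaft, with its handle at (281,210) and its pivot at (281,262). No brass shows at the stop, and the tin (115,257) and oil bottle (340,35) stand where they were. Swinging the pad could have dragged the shaft back a little, so I'll touch the free end again: contact should come at the same place, TCP y -109.8.

Call:
{"op": "play_rows", "data": {
  "increments": [
    {"x": 0,"y": 0,"z": 30,"spin": -0.16,"hand": -1},
    {"x": 0,"y": -5,"z": 60,"spin": -0.32,"hand": -1},
    {"x": 0,"y": -10,"z": 90,"spin": -0.48,"hand": -1},
    {"x": 20,"y": -20,"z": 120,"spin": -0.64,"hand": -1},
    {"x": 50,"y": -30,"z": 150,"spin": -0.8,"hand": -1},
    {"x": 80,"y": -40,"z": 175,"spin": -0.96,"hand": -1},
    {"x": 110,"y": -47,"z": 195,"spin": -1.12,"hand": -1},
    {"x": 140,"y": -47,"z": 204,"spin": -1.28,"hand": -1},
    {"x": 160,"y": -47,"z": 204,"spin": -1.44,"hand": -1},
    {"x": 170,"y": -47,"z": 204,"spin": -1.575,"hand": -1},
    {"x": 170,"y": -47,"z": 204,"spin": -1.575,"hand": -1},
    {"x": 170,"y": -47,"z": 204,"spin": -1.575,"hand": -1}
  ]
}}

```text
clock: 26.65
ee_pos: [0.4347, -0.0378, 0.1186]
ee_rot: [0.143, 1.571, -0.147]
wrist_force: [0.0, 0.4, 0.6]
opening: -0.0
```

```bash
python3 st.py|head -4
```

```text
t 26.65 fix -0.84 -135.06 z 118.63 yaw -0.0001 F fix -0.06 0.38 0.6 M [-0.02 -0.    0.01] open -0.0 q [-0.2  -0.24  2.05 -0.    1.33 -0.02]
[[-0.005   0.1835  0.983 ]
 [-0.0016  0.983  -0.1835]
 [-1.     -0.0025 -0.0046]]
```

Call:
{"op": "play_rows", "data": {
  "increments": [
    {"x": 25,"y": 0,"z": 1.5,"spin": 0,"hand": -1},
    {"x": 52,"y": 0,"z": 1.5,"spin": 0,"hand": -1},
    {"x": 68,"y": 0,"z": 1.5,"spin": 0,"hand": -1},
    {"x": 71,"y": 0,"z": 1.5,"spin": 0,"hand": -1},
    {"x": 71,"y": 6,"z": 1.5,"spin": 0,"hand": -1},
    {"x": 71,"y": 13,"z": 1.5,"spin": 0,"hand": -1},
    {"x": 71,"y": 18,"z": 1.5,"spin": 0,"hand": -1},
    {"x": 71,"y": 21,"z": 1.5,"spin": 0,"hand": -1},
    {"x": 71,"y": 22,"z": 1.5,"spin": 0,"hand": -1},
    {"x": 71,"y": 22,"z": 1.5,"spin": 0,"hand": -1}
  ]
}}

```text
clock: 27.9
ee_pos: [0.4398, -0.0166, 0.0476]
ee_rot: [0.143, 1.571, -0.147]
wrist_force: [-0.7, 0.4, -0.5]
opening: 0.006
```

```bash
python3 st.py|head -4
```

```text
t 27.9 fix 0.28 -113.23 z 47.56 yaw -0.0 F fix -0.77 0.3 -0.45 M [-0.06  0.04 -0.01] open 0.006 q [-0.15 -0.13  2.1  -0.    1.18  0.03]
[[-0.0051  0.1834  0.983 ]
 [-0.0017  0.983  -0.1834]
 [-1.     -0.0026 -0.0047]]
```

Call:
{"op": "play_rows", "data": {
  "increments": [
    {"x": 0,"y": 0.8,"z": 0,"spin": 0,"hand": -1},
    {"x": 0,"y": 1.6,"z": 0,"spin": 0,"hand": -1},
    {"x": 0,"y": 2.4,"z": 0,"spin": 0,"hand": -1},
    {"x": 0,"y": 2.8,"z": 0,"spin": 0,"hand": -1}
  ]
}}

```text
clock: 28.4
ee_pos: [0.4403, -0.0138, 0.0476]
ee_rot: [0.143, 1.571, -0.147]
wrist_force: [-0.5, -0.5, 0.2]
opening: 0.0
```

Call:
{"op": "play_rows", "data": {
  "increments": [
    {"x": 0,"y": 0.5,"z": 0,"spin": 0,"hand": -1},
    {"x": 0,"y": 0.8,"z": 0,"spin": 0,"hand": -1}
  ]
}}

```text
clock: 28.65
ee_pos: [0.4405, -0.0132, 0.0476]
ee_rot: [0.143, 1.571, -0.147]
wrist_force: [-1.3, -2.9, -0.0]
opening: -0.002
```

```bash
python3 st.py|head -4
```

```text
t 28.65 fix 0.32 -109.84 z 47.56 yaw 0.0001 F fix -0.72 -3.12 -0.01 M [-0.41  0.14 -0.03] open -0.002 q [-0.14 -0.13  2.1  -0.    1.18  0.04]
[[-0.0052  0.1833  0.983 ]
 [-0.0022  0.9831 -0.1833]
 [-1.     -0.0031 -0.0047]]
```

Call:
{"op": "play_rows", "data": {
  "increments": [
    {"x": 0,"y": 0.6,"z": 0,"spin": 0,"hand": -1},
    {"x": 0,"y": 1.2,"z": 0,"spin": 0,"hand": -1}
  ]
}}

```text
clock: 28.9
ee_pos: [0.4405, -0.0132, 0.0476]
ee_rot: [0.141, 1.571, -0.149]
wrist_force: [-1.0, -9.9, 1.1]
opening: -0.0
```

```bash
python3 st.py|head -1
```

```text
t 28.9 fix 0.3 -109.78 z 47.58 yaw 0.0002 F fix 0.88 -9.94 1.06 M [-1.57  0.34  0.01] open -0.0 q [-0.14 -0.13  2.1  -0.01  1.18  0.04]
```

Call:
{"op": "play_rows", "data": {
  "increments": [
    {"x": 0,"y": -4,"z": 0,"spin": 0,"hand": -1},
    {"x": 0,"y": -14,"z": 0,"spin": 0,"hand": -1},
    {"x": -30,"y": -25,"z": 0,"spin": 0,"hand": -1},
    {"x": -80,"y": -25,"z": 0,"spin": 0,"hand": -1},
    {"x": -130,"y": -10,"z": 0,"spin": 0,"hand": -1},
    {"x": -180,"y": 30,"z": 0,"spin": 0,"hand": -1},
    {"x": -220,"y": 75,"z": 0,"spin": 0,"hand": -1},
    {"x": -240,"y": 110,"z": 0,"spin": 0,"hand": -1},
    {"x": -240,"y": 120,"z": 0,"spin": 0,"hand": -1},
    {"x": -240,"y": 120,"z": 0,"spin": 0,"hand": -1}
  ]
}}

```text
clock: 30.15
ee_pos: [0.4634, 0.1056, 0.2858]
ee_rot: [0.14, 1.573, -0.148]
wrist_force: [0.6, 0.2, -1.0]
opening: 0.001
```

```bash
python3 - <<'E'
from sh2 import *; import pickle
st(); w,F=shaftfix('w10.png'); hsv=cv2.cvtColor(w["pixels"],cv2.COLOR_RGB2HSV); x,y,z=np.moveaxis(F,2,0)
red=((hsv[...,0]<6)|(hsv[...,0]>174))&(hsv[...,1]>150)&(x>-90)&(x<60)&(y>20)&(y<170)&(z>80)&(z<98)
Q=F[red]; v=np.linalg.svd(Q[:,:2]-Q[:,:2].mean(0))[2][0]; print("red",len(Q),"arm angle",np.arctan2(v[0],v[1])%np.pi)
br=(hsv[...,0]>10)&(hsv[...,0]<28)&(hsv[...,1]>90)&(abs(x)<25)&(y>80)&(y<130); print("brass px",br.sum())
a0,b0=pickle.load(open("i1.pkl","rb")); s=grab("scene")
for n,im in(("before",b0),("after",s)):
    h=cv2.cvtColor(im["pixels"],cv2.COLOR_RGB2HSV); r=((h[...,0]<8)|(h[...,0]>170))&(h[...,1]>120)
    for nm,bx in(("tin",(125,175,170,215)),("oilband",(265,190,295,220))):
        x0,y0,x1,y1=bx; q=np.argwhere(r[y0:y1,x0:x1]); print(n,nm,len(q),q.mean(0).round(2) if len(q) else "")
cv2.imwrite("pics/fin.png",cv2.resize(w["pixels"][0:280,160:440],(600,600))[:,:,::-1])
E
```

```text
t 30.15 fix 1.06 11.22 z 285.75 yaw 0.0012 F fix 0.53 0.28 -0.99 M [-0.01 -0.01 -0.03] open 0.001 q [ 0.12 -0.22  1.73 -0.    1.64  0.3 ]
shaft top 2901 [[-11.9, -90.4, 64.4], [-0.2, 21.4, 69.2], [11.8, 129.8, 72.5]]
-90 71.7; -60 72.3; -30 71.9; 0 71.9; 30 71.7; 
handle [ 16.4  69.9 133.1] angle 1.5724056297502031
red 1022 arm angle 1.5335313611338122
brass px 0
before tin 321 [19.63 22.97]
before oilband 47 [15.77 12.64]
after tin 327 [19.7  22.84]
after oilband 48 [15.73 12.54]
```

View pics/fin.png

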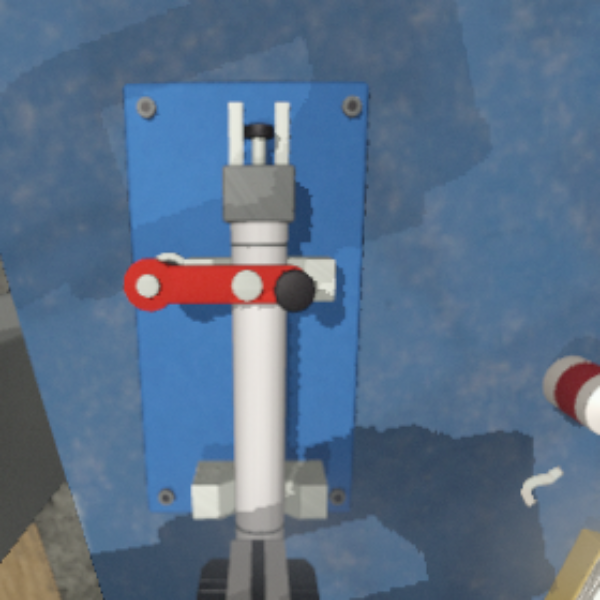

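The shaft lies in both Vs with its end flush on the stop at (258,220) and no brass showing. The clamp arm is straight across it, with the handle at (295,290), an angle of 1.57 rad. The tin and oil bottle have not moved and the robot touches nothing, so I'm handing in.

```bash
python3 -c "
from plant import robot
print(robot.finish_job())"
```

```text
the job is handed in; nothing more can be done
None
```

The shaft is seated in both V-blocks, flush on the end stop with the pin pushed in. The red clamp arm is fully over it. I handed the job in at about 30 s of the 72 s.

**What I did**
- I gripped the shaft at mid-length and lowered it in small steps until the Vs carried it (about 7 N). Then I released it and pushed its free end with closed fingers.
- It slid at about 5 N. At the stop it halted, and held without moving at 15 N.
- I swung the clamp by its handle to its limit, where it held at 12 N without moving, then backed the fingers off.

**Last checks**
- **Shaft:** after clamping I touched the free end again, and contact came within about 0.1 mm of the earlier home position. I pressed it lightly to 10 N and it did not move. The shaft top measured level, and no brass showed at the stop.
- **Clamp:** the handle position gives 1.572 rad in the last view. A fit to the arm's red colour gives 1.53 rad, which is a coarser estimate.
- **Bystanders:** the tin and oil bottle are unmoved, by comparing their colours before and after. The glue bottle's image was unchanged after clamping; I did not recheck it after the final touch, which was nowhere near it.

**Disagreements:** a plain before/after picture comparison flagged changes at the oil bottle (22–32% of pixels) and the tin (9–15%). I put these down to the robot's shadow, since the colour positions match. The wrist camera also read about 2 mm off sideways, which I corrected for.

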